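Slide the shell case home behind the brass drop catch

ROBOT

A 6-joint arm with a two-finger parallel gripper is mounted at the origin on the work surface. World frame = base frame: x ahead of the robot, y to its left, z up, the work surface at z = 0. Lengths are in mm, angles in rad, forces in N, time in s.
With the tool pointing down it reaches from about 375 to 975 mm from the base axis. Payload 3.8 kg.
Tool frame: the origin (TCP) lies at the very end of the fingers, on their centre line; the grasp point (between the pads) lies 19 mm behind it; z points along the fingers, y is the line along which they close (so a half turn about z gives the same grasp; the last joint's range is limited). The gripper opens to 85 mm and grips with 20 to 120 N. Pads are 22 mm wide; open, the fingers measure 114 mm over their backs; the gripper's body (76 mm by 85 mm) begins 54 mm behind the grasp point. The pads swing forward as they close: fully open they stand 13 mm farther back than shut.
Start: joints at [-1.25, 0.264, 1.604, -0, 1.274, -0.037], TCP at [236.389, -632.249, 231.28] pointing down, gripper open.
Joint ranges: [-2.63, 2.63], [-0.94, 2.18], [0.31, 2.57], [-1.31, 4.45], [0, 2.66], [-2.55, 2.55]. Speed limits (rad/s): [2.57, 2.57, 3.14, 3.14, 3.14, 3.14].

INTERFACE

Orientations are given as [roll, pitch, yaw] about the fixed x, y, z axes, in that order (R = Rz(yaw) Ry(pitch) Rx(roll)).
In Python, from workcell import arm, imaging, finish_job gives the robot as it stands.
- The arm moves only by the tool carry_out, never from a script. Its argument "deltas" is a list of rows, each an object of numbers: "x", "y", "z": the shift along the tool's x, y, z scaled (see below); "spin": the turn about the tool's z scaled (see below); "gripper": the opening, from -1 (shut) to 1 (fully open), so that 0 is half open. In form: [{"x": .., "y": .., "z": .., "spin": .., "gripper": ..}, ...]. A call has 1 to 12 rows; each row shifts and turns the commanded pose from where the row before left it, along the tool's axes as they then stand; what a row does not reach is not made up. The controller multiplies each number of a shift by 0.25 m and each number of a turn by 2 rad. A row lasts 1/12 s, in which the tool goes at most 41.7 mm and 7.16 degrees, less where a joint would pass 70% of its speed; a pose out of reach is approached as far as the arm can. A call with a number of a shift or a turn outside -1 to 1 is refused whole. A call with a gripper value outside its range is refused whole. The fingers move at their own pace and stop on an object; "force" is the grip in N (left out, the last holds). Time passes only in rows, so rows that do not move let the fingers close. It gives the time, the measured TCP pose, the force, the opening and the grip force at its end, in the units of the state.
- arm.observe(): the state, without advancing time (a new reading comes with each control period).
- imaging.snapshot(name): name is "scene" or "top"; returns a dict with "pixels" (420x560x3 uint8, red, green, blue), "intrinsics" (3x3 intrinsics, pixels), "extrinsics" (4x4, takes a point from camera to world coordinates). Camera axes: x right, y down, z forward; pixel columns grow to the right and rows downward; lengths in mm; the calibration is good to about 2 mm. A picture is of the moment at which its call begins. There is no depth.
- finish_job(): hands the job in; it is judged then, once.
The state is a dict: "time_s": time; "joint_pos": joint angles; "joint_velocities": joint speeds; "tau": joint torques, N m; "ee_pos": TCP position; "tcp_rot": TCP orientation; "contact_force": force on the tool from outside, world axes, zero at the start; "torque": the same for the moment, N m; "finger_gap": opening from 0.0 (shut) to 1.0 (fully open); "grip_force": force on a finger pad.
Only numpy, scipy, OpenCV 4.12 (cv2) and the standard library are available. Lean on these libraries where they do the work, as an engineer would, in place of code of your own. Each camera call takes 0.05 s, during which the arm holds its last target. There are 200 camera calls.

TASK

Slide the blue shell case, nose first and flat on the table, into the wooden cradle so that its own edge lifts the brass catch, and press it gently against the sprung buffer until the catch drops fully down behind it; then let go. Do not touch the cradle or its catch with the gripper, do not ram the case against them, and leave the mug, the remote control and the telephone where they are.

Things in the scene. Friction and masses are not known exactly. Their poses are not given: they have to be found in the camera images.
- case: Loose shell display case, a blue box with clear lid, 100 mm along x, 110 mm along y, 34 mm high, 0.25 to 0.5 kg. Origin: centre of its underside. Its +x end is the nose that goes in first; it starts roughly towards the cradle.
- handle (a point): Middle of the light wooden handle on the centre of the case's lid, 55 mm above the case's underside. The handle is 44 mm along the case's x, 18 mm along its y (grip across this) and stands from 34 to 76 mm above the underside.
- cradle: Fixed dark wooden cradle without a floor: the case slides in on the table top. Origin: on the table, at the centre of the fully home case when the end stop is at mid setting (s = 0). +x is the direction of sliding in. Two side rails, 20 mm high, 114 mm apart inside (2 mm free each side of the case), from x = -90 to +112 mm.
- mouth (a point): Middle of the cradle's flared mouth, on the table at cradle x = -118 mm, where it is about 128 mm wide; it narrows to 114 mm at x = -90 mm.
- stop (a point): Fixed mark on the cradle at x = +46 mm, 16 mm up: the sprung buffer's relaxed face at s = 0. Buffer, pale end stop and brass catch are one unit whose setting s, up to 12 mm either way along x, is not measured and stays put: feel for it. The buffer pushes back 2 N plus 1.2 N per mm and is solid after 7 mm (10.4 N). Sliding friction of the case adds 1 to 5 N. Over 30 N is ramming.
- teeth (a point): Fixed mark on the cradle at x = -50 mm, 22 mm up: lower edge of the catch teeth's upright hook face at s = 0 (really at x = s - 50 mm). Ahead of its 5 mm thickness a ramp rises to 40 mm height at x = s - 79 mm; teeth start 42 mm either side of the centre line. They fall behind the case once the buffer is pressed in over 4 to 5 mm (about 7.5 N on it); the released case then rests against them.
- catch (a joint): Brass gravity catch: two arms outside the rails, hinged behind the end stop, a tooth at each near end. Radians: 0 fully down, positive raised. Falls by its own weight (0.16 kg). The nose meets the ramp when the case's centre is near x = s - 121 mm and lifts it 12 mm (about 0.09 rad) with 2 to 4 N; it rides on the lid until the rear edge has passed, then drops to 0.
- mug: Blue mug, 76 mm wide, 85 mm high, loose bystander; origin at the centre of its underside.
- remote: Black remote control, 50 x 170 x 20 mm, loose bystander; origin at the centre of its underside.
- phone: White desk telephone, 170 x 190 mm, 59 mm high, loose bystander; origin at the centre of its underside.
There are look-alikes about, which are no part of the job. What is shaped like the case but red is not meant.

How it is judged:
By the outcome, as a careful person would: the job done as asked, in the order asked, and still so for the second after the job is handed in, with the robot touching nothing.
It also fails if it takes over 67 s, if anything falls off the work surface, if the arm or the gripper's body presses on something with over 40 N, if the wrist force passes 120 N, or if a joint passes its speed limit or range.

## Working session

There is one attempt and no reset: what is moved stays moved. The work goes in short steps, Python scripts to look and compute and a tool call to move; the robot and the scene stay as the last step left them, time stands still between calls to the robot, and variables do not carry over. Pictures are saved under pics/ and viewed, at most 10 in all, crops included, and the job is handed in when it is done.

Besides the shell and the picture viewer there is one more tool, called after "Request:" in YAML: its name, and indented under it one key for each argument. carry_out: Moves the arm, as the interface text tells. Shifts and turns lie within -1 to 1; 1 stands for 0.25 m of shift or 2 rad of turn. Its arguments: {"type":"object","properties":{"deltas":{"type":"array","items":{"type":"object","properties":{"x":{"type":"number","minimum":-1,"maximum":1},"y":{"type":"number","minimum":-1,"maximum":1},"z":{"type":"number","minimum":-1,"maximum":1},"spin":{"type":"number","minimum":-1,"maximum":1},"gripper":{"type":"number"}}}},"force":{"type":"number"}},"required":["deltas"]}

```bash
mkdir -p pics; python3 - <<'E'
from workcell import arm, imaging
import cv2,numpy as np
print(arm.observe())
for n in("top","scene"):
    s=imaging.snapshot(n);cv2.imwrite(f"pics/{n}1.png",s["pixels"][...,::-1]);np.savez(n+"1.npz",**s)
    print(n,np.round(s["intrinsics"],1).tolist(),np.round(s["extrinsics"],4).tolist())
E
```

```text
{'time_s': 0.0, 'joint_pos': array([-1.24989019e+00,  2.64748325e-01,  1.60542214e+00,  2.18696196e-05,
        1.27370424e+00, -3.69247244e-02]), 'joint_velocities': array([ 0.00038016,  0.00051525, -0.00029832, -0.00044693,  0.00074404,
        0.00109839]), 'tau': array([ 1.35591985e-03, -5.15116167e+01, -3.67305493e+01,  1.58924595e-04,
        1.29567058e-02,  2.46363902e-05]), 'ee_pos': array([ 236.16480159, -631.52991842,  229.93929949]), 'tcp_rot': array([-3.13931294e+00, -1.05127217e-04,  3.57824315e-01]), 'contact_force': array([ 0.23041344, -0.36552807, -0.04125784]), 'torque': array([ 0.01923131, -0.01077705, -0.00274741]), 'grip_force': 0.0, 'finger_gap': 1.000746388923936}
top [[457.3, 0.0, 275.7], [0.0, 457.3, 206.7], [0.0, 0.0, 1.0]] [[0.08, -0.9744, 0.2103, 271.7106], [-0.9968, -0.0783, 0.0164, 20.5561], [0.0005, -0.2109, -0.9775, 1446.1632], [0.0, 0.0, 0.0, 1.0]]
scene [[515.7, 0.0, 287.7], [0.0, 515.7, 203.3], [0.0, 0.0, 1.0]] [[0.5318, 0.626, -0.5703, 1388.1529], [0.8467, -0.4049, 0.3451, -461.2459], [-0.0149, -0.6664, -0.7454, 1162.4469], [0.0, 0.0, 0.0, 1.0]]
```

View pics/top1.png

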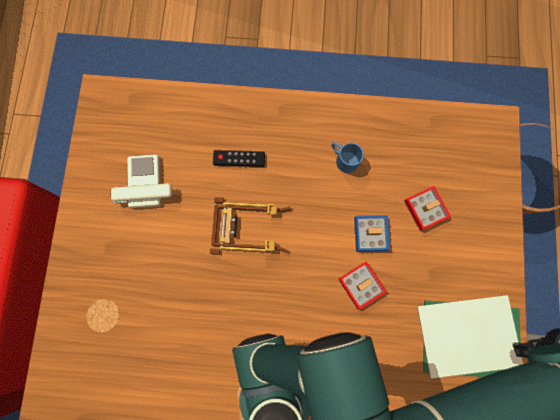

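View pics/scene1.png

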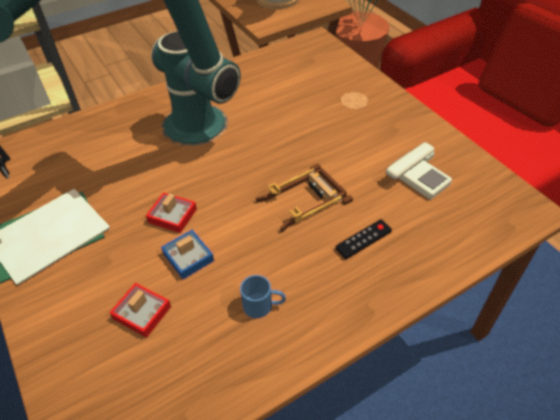

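The top view shows the blue case at about (372,234), the cradle at about (245,228) with its mouth to the right (about x=290), and red look-alikes at (428,208) and (362,285). The mug is at (348,157), the remote at (239,158) and the phone at (143,180). I'll zoom in on the cradle and case in both views.

```bash
cat > h.py <<'E'
import numpy as np,cv2
def load(n): return dict(np.load(n+".npz"))
def ray(s,uv,z):
    """pixels -> world xy on plane height z"""
    uv=np.atleast_2d(uv).astype(float)
    d=np.c_[uv,np.ones(len(uv))]@np.linalg.inv(s["intrinsics"]).T@s["extrinsics"][:3,:3].T
    o=s["extrinsics"][:3,3]; return (o+d*((z-o[2])/d[:,2])[:,None])[:,:2]
def proj(s,p):
    p=np.atleast_2d(p); q=(p-s["extrinsics"][:3,3])@s["extrinsics"][:3,:3]@s["intrinsics"].T
    return q[:,:2]/q[:,2:]
def tri(s1,u1,s2,u2):
    P=[s["intrinsics"]@np.linalg.inv(s["extrinsics"])[:3] for s in(s1,s2)]
    X=cv2.triangulatePoints(P[0],P[1],np.array(u1,float).reshape(2,1),np.array(u2,float).reshape(2,1)); return (X[:3]/X[3]).ravel()
def crop(s,x,y,w,h,k,f):
    c=s["pixels"][y:y+h,x:x+w,::-1]; cv2.imwrite(f,cv2.resize(c,None,fx=k,fy=k,interpolation=cv2.INTER_CUBIC))
E
python3 - <<'E'
from h import *
t=load("top1");s=load("scene1")
crop(t,200,185,200,85,4,"pics/tc.png")
crop(s,245,155,120,85,6,"pics/sc.png")
for n,S in(("t",t),("s",s)):
    hsv=cv2.cvtColor(S["pixels"],cv2.COLOR_RGB2HSV)
    m=cv2.inRange(hsv,(100,120,50),(125,255,255))
    cs,_=cv2.findContours(m,cv2.RETR_EXTERNAL,cv2.CHAIN_APPROX_NONE)
    for c in cs:
        if 300<cv2.contourArea(c)<4000:
            r=cv2.minAreaRect(c); print(n,r,cv2.boxPoints(r).tolist())
            print(ray(S,cv2.boxPoints(r),34).round(1).tolist())
E
```

```text
t ((372.0, 233.0), (34.0, 34.0), 90.0) [[355.0, 216.0], [389.0, 216.0], [389.0, 250.0], [355.0, 250.0]]
[[565.6, -206.8], [574.2, -313.4], [466.9, -316.4], [458.4, -211.5]]
```

View pics/tc.png

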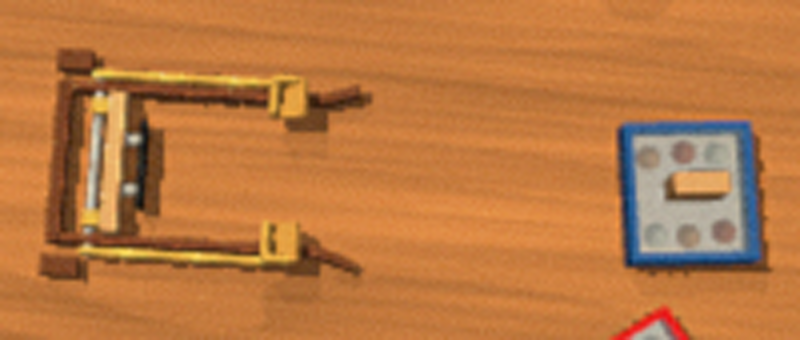

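View pics/sc.png

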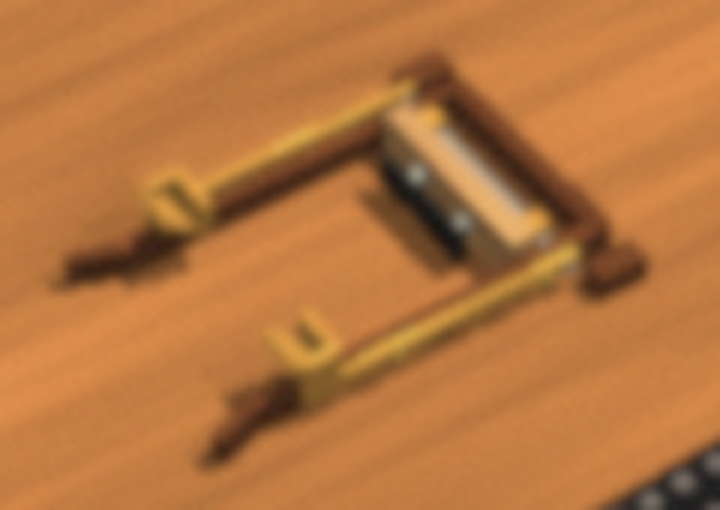

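The crops show case panel corners at about (358,219) to (386,248). The cradle's rails run along rows of about 208 and 246, the teeth are at about (272,209) and (270,246), and the flare tips are at about (292,210) and (290,252). Next I'll rectify and measure from profiles.

```bash
python3 - <<'E'
from h import *
t=load("top1");s=load("scene1")
# case: grey lid panel
for n,S,(x,y,w,h) in(("t",t,(345,205,55,60)),("s",s,(155,220,65,60))):
    p=S["pixels"][y:y+h,x:x+w].astype(np.uint8)
    p=cv2.resize(p,None,fx=4,fy=4,interpolation=cv2.INTER_CUBIC)
    hsv=cv2.cvtColor(p,cv2.COLOR_RGB2HSV)
    for nm,m,z in(("blue",cv2.inRange(hsv,(100,110,50),(125,255,255)),34),("grey",cv2.inRange(hsv,(0,0,90),(180,70,255)),34),("handle",cv2.inRange(hsv,(5,75,200),(25,255,255)),76)):
        m=cv2.morphologyEx(m,cv2.MORPH_CLOSE,np.ones((9,9)))
        cs,_=cv2.findContours(m,0,1)
        if not cs: continue
        c=max(cs,key=cv2.contourArea); hull=cv2.convexHull(c)
        b=cv2.boxPoints(cv2.minAreaRect(c)) 
        q=cv2.approxPolyDP(hull,0.06*cv2.arcLength(hull,True),True).reshape(-1,2)
        W=ray(S,(q+.5)/4-.5+[x,y],z)
        r=cv2.minAreaRect(W.astype(np.float32))
        print(n,nm,len(q),((q/4)+[x,y]).tolist(),W.round(1).tolist(),"ctr",W.mean(0).round(1),r[1],r[2])
# cradle rough points
for nm,u,v in(("t",np.array([[219.2,200],[215.5,251.3],[292,209.5],[290,251.5]]),None),):
    print(ray(t,u,10).round(1).tolist())
for nm,u in (("scene tips/backblocks",np.array([[65,275],[210,458],[425,70],[612,270]])/6+[245,155]),): print(nm,u.round(1).tolist(),ray(s,u,10).round(1).tolist())
E
```

```text
t blue 4 [[386.25, 215.75], [389.75, 249.25], [357.5, 251.0], [355.5, 217.25]] [[575.4, -303.6], [470.5, -317.5], [457.0, -218.1], [562.9, -207.3]] ctr [ 516.4 -261.6] (106.34562683105469, 100.27742004394531) 7.551640033721924
t grey 4 [[384.5, 218.25], [386.25, 247.25], [360.0, 248.0], [358.5, 218.75]] [[567.0, -298.3], [475.8, -306.5], [467.0, -225.4], [558.8, -216.9]] ctr [ 517.1 -261.8] (92.84998321533203, 81.80699157714844) 5.299815654754639
t handle 4 [[345.0, 214.5], [387.0, 214.0], [399.75, 264.75], [345.0, 264.75]] [[560.2, -168.2], [572.0, -296.1], [420.5, -338.5], [407.4, -175.6]] ctr [ 490.  -244.6] (154.45188903808594, 163.42385864257812) 4.592141151428223
s blue 4 [[191.75, 231.25], [212.25, 260.0], [182.5, 277.25], [162.5, 247.75]] [[466.0, -221.5], [586.1, -217.3], [593.5, -307.6], [475.3, -313.8]] ctr [ 530.2 -265.1] (122.84000396728516, 92.64716339111328) 3.015740394592285
s grey 4 [[192.5, 229.5], [213.0, 257.5], [181.5, 269.25], [161.25, 246.75]] [[461.3, -217.1], [579.8, -211.9], [568.9, -299.3], [470.2, -315.4]] ctr [ 520.1 -260.9] (118.4398193359375, 98.71294403076172) 5.1692214012146
s handle 3 [[219.75, 244.0], [183.5, 231.0], [219.75, 220.0]] [[580.1, -186.4], [487.3, -248.9], [506.0, -148.4]] ctr [ 524.5 -194.6] (111.91983795166016, 72.90916442871094) 33.99342727661133
[[588.1, 228.0], [422.4, 222.0], [575.7, -8.2], [440.5, -11.7]]
scene tips/backblocks [[255.8, 200.8], [280.0, 231.3], [315.8, 166.7], [347.0, 200.0]] [[446.0, -3.1], [585.7, -3.4], [422.5, 231.4], [592.2, 229.2]]
```

```bash
python3 - <<'E'
from h import *
t=load("top1");s=load("scene1")
# rectify each view onto planes: px (col=world y -40..260 reversed? ) scale 2px/mm ; col=(y+40)*2,row=(620-x)*2
def rect(S,z):
    W=np.array([[620,-40],[620,260],[400,260],[400,-40]],float)
    src=proj(S,np.c_[W,np.full(4,z)]).astype(np.float32)
    dst=np.array([[0,0],[600,0],[600,440],[0,440]],np.float32)
    return cv2.warpPerspective(S["pixels"],cv2.getPerspectiveTransform(src,dst),(600,440),flags=cv2.INTER_CUBIC)
a=rect(t,20);b=rect(s,20)
v=np.hstack([a,b])[...,::-1]
im=np.vstack([rect(t,20),])
out=np.zeros((600,800,3),np.uint8)
for i,A in enumerate((a,b)):
    A=cv2.resize(A,(400,293),interpolation=cv2.INTER_AREA)
h=np.hstack([cv2.resize(A,(400,293))for A in(a,b)]); h0=np.hstack([cv2.resize(rect(S,0),(400,293))for S in(t,s)])
cv2.imwrite("pics/rect.png",np.vstack([h,h0])[...,::-1])
# rail edge profiles in plane z=20 at bins of y
for nm,A in(("t",a),("s",b)):
    g=A.astype(float)
    for y0 in(60,90,120,150,180):
        pr=g[:,(y0+40)*2:(y0+70)*2].mean(1)  # rows x
        print(nm,y0)
        for lo,hi in((425,455),(550,590)):
            xs=np.arange(lo,hi,2); print(lo,[tuple(int(k) for k in pr[int((620-x)*2)]) [0:2] for x in xs])
E
```

```text
t 60
425 [(187, 116), (187, 115), (164, 100), (126, 76), (110, 70), (140, 100), (189, 142), (223, 172), (196, 150), (141, 99), (140, 89), (154, 95), (154, 95), (163, 103), (179, 116)]
550 [(199, 123), (181, 113), (177, 112), (182, 117), (184, 121), (164, 111), (135, 93), (120, 81), (127, 82), (148, 92), (153, 94), (148, 93), (142, 93), (144, 101), (159, 118), (192, 147), (213, 161), (215, 155), (213, 146), (197, 127)]
t 90
425 [(187, 115), (187, 115), (163, 99), (117, 72), (112, 79), (159, 123), (222, 178), (235, 186), (175, 131), (105, 69), (94, 50), (125, 66), (144, 80), (165, 98), (192, 118)]
550 [(200, 124), (193, 119), (193, 119), (196, 121), (176, 109), (131, 81), (83, 51), (65, 37), (86, 45), (120, 64), (138, 76), (134, 76), (133, 85), (153, 111), (200, 155), (235, 190), (233, 186), (209, 148), (191, 117), (188, 113)]
t 120
425 [(190, 118), (180, 111), (147, 90), (119, 74), (133, 93), (186, 139), (232, 180), (212, 165), (129, 95), (95, 55), (123, 64), (135, 72), (144, 81), (162, 96), (190, 116)]
550 [(197, 121), (191, 119), (195, 122), (196, 121), (162, 99), (105, 64), (71, 41
[... 2421 characters left out ...]
, 78), (122, 71), (111, 64), (98, 56)]
550 [(97, 64), (107, 70), (119, 78), (130, 85), (139, 90), (144, 92), (145, 93), (143, 90), (141, 87), (141, 86), (147, 92), (159, 105), (176, 121), (188, 134), (190, 137), (179, 129), (160, 115), (143, 100), (132, 90), (129, 85)]
s 180
425 [(189, 122), (192, 126), (198, 134), (203, 141), (205, 145), (199, 143), (186, 134), (170, 124), (159, 116), (155, 113), (159, 114), (165, 118), (171, 122), (175, 125), (179, 130)]
550 [(185, 140), (182, 136), (174, 130), (161, 120), (147, 110), (135, 101), (128, 94), (126, 89), (130, 87), (139, 92), (155, 105), (174, 124), (192, 141), (201, 150), (197, 149), (183, 138), (164, 123), (150, 112), (143, 104), (142, 98)]
```

View pics/rect.png

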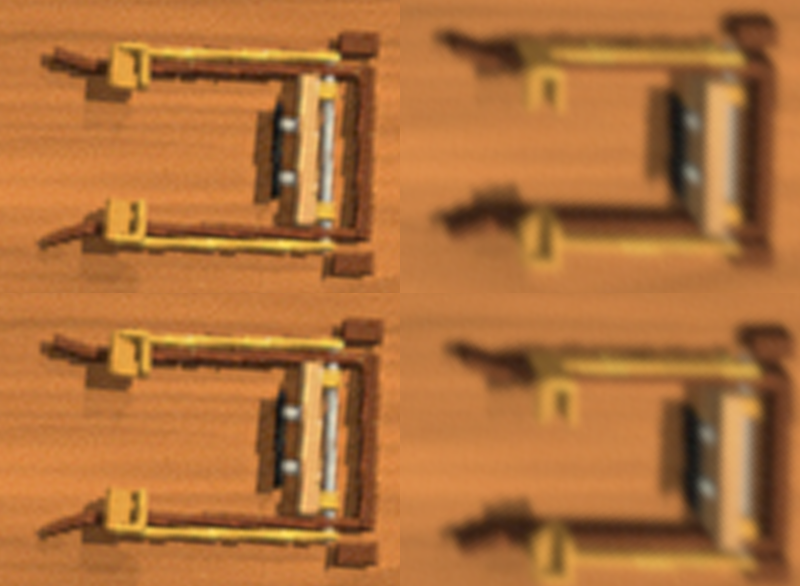

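Request:
carry_out:
  deltas:
    - {"spin": -0.06, "gripper": 1}
    - {"spin": -0.06, "gripper": 1}
    - {"spin": -0.06, "gripper": 1}
    - {"spin": -0.06, "gripper": 1}
    - {"spin": -0.06, "gripper": 1}
    - {"spin": -0.06, "gripper": 1}
    - {"spin": -0.06, "gripper": 1}
    - {"spin": -0.06, "gripper": 1}
    - {"spin": -0.06, "gripper": 1}
    - {"spin": -0.06, "gripper": 1}
    - {"spin": -0.06, "gripper": 1}
    - {"gripper": 1}
  force: 40

```text
schema error: expected keys x, y, z, spin, gripper
```

```bash
cat >> h.py <<'E'
def need(xt,yt,zt,yaw):
    """units of shift (tool axes) and spin from measured pose to target"""
    from workcell import arm
    o=arm.observe(); p=o["ee_pos"]; w=o["tcp_rot"][2]; d=np.array([xt,yt])-p[:2]
    ux=d@[np.cos(w),np.sin(w)]; uy=d@[np.sin(w),-np.cos(w)]
    print("t",round(o["time_s"],2),"pos",p.round(1),"rot",o["tcp_rot"].round(4),"F",o["contact_force"].round(2),"T",o["torque"].round(3),"gap",round(o["finger_gap"],3))
    print("total units x %.4f y %.4f z %.4f spin %.4f"%(ux/250,uy/250,(p[2]-zt)/250,-(yaw-w)/2))
E
python3 -c "
from h import *;need(517,-262,150,1.676)"
```

```text
t 0.1 pos [ 236.2 -631.6  230.1] rot [-3.1396 -0.      0.3578] F [-0.27 -0.8   0.21] T [ 0.054  0.044 -0.02 ] gap 0.996
total units x 1.5699 y -0.9915 z 0.3204 spin -0.6591
```

Request:
carry_out:
  deltas:
    - {"x": 0, "y": 0, "z": 0, "spin": -0.06, "gripper": 1}
    - {"x": 0, "y": 0, "z": 0, "spin": -0.06, "gripper": 1}
    - {"x": 0, "y": 0, "z": 0, "spin": -0.06, "gripper": 1}
    - {"x": 0, "y": 0, "z": 0, "spin": -0.06, "gripper": 1}
    - {"x": 0, "y": 0, "z": 0, "spin": -0.06, "gripper": 1}
    - {"x": 0, "y": 0, "z": 0, "spin": -0.06, "gripper": 1}
    - {"x": 0, "y": 0, "z": 0, "spin": -0.06, "gripper": 1}
    - {"x": 0, "y": 0, "z": 0, "spin": -0.06, "gripper": 1}
    - {"x": 0, "y": 0, "z": 0, "spin": -0.06, "gripper": 1}
    - {"x": 0, "y": 0, "z": 0, "spin": -0.06, "gripper": 1}
    - {"x": 0, "y": 0, "z": 0, "spin": -0.06, "gripper": 1}
    - {"x": 0, "y": 0, "z": 0, "spin": 0, "gripper": 1}
  force: 40

```text
time_s: 1.1
ee_pos: [236.3, -631.9, 230.5]
tcp_rot: [-3.141, -0.001, 1.681]
contact_force: [0.3, 0.3, 0.1]
finger_gap: 1.001
grip_force: 0.0
```

```bash
python3 -c "
from h import *;need(517,-262,150,1.676)"
```

```text
t 1.1 pos [ 236.3 -631.9  230.5] rot [-3.1413e+00 -1.2000e-03  1.6808e+00] F [0.3  0.31 0.1 ] T [ 0.004 -0.054  0.025] gap 1.001
total units x 1.3473 y 1.2785 z 0.3221 spin 0.0024
```

Request:
carry_out:
  deltas:
    - {"x": 0.11, "y": 0.105, "z": 0.02, "spin": 0, "gripper": 1}
    - {"x": 0.11, "y": 0.105, "z": 0.02, "spin": 0, "gripper": 1}
    - {"x": 0.11, "y": 0.105, "z": 0.02, "spin": 0, "gripper": 1}
    - {"x": 0.11, "y": 0.105, "z": 0.02, "spin": 0, "gripper": 1}
    - {"x": 0.11, "y": 0.105, "z": 0.02, "spin": 0, "gripper": 1}
    - {"x": 0.11, "y": 0.105, "z": 0.02, "spin": 0, "gripper": 1}
    - {"x": 0.11, "y": 0.105, "z": 0.02, "spin": 0, "gripper": 1}
    - {"x": 0.11, "y": 0.105, "z": 0.02, "spin": 0, "gripper": 1}
    - {"x": 0.11, "y": 0.105, "z": 0.02, "spin": 0, "gripper": 1}
    - {"x": 0.11, "y": 0.105, "z": 0.02, "spin": 0, "gripper": 1}
    - {"x": 0.11, "y": 0.105, "z": 0.02, "spin": 0, "gripper": 1}
    - {"x": 0.03, "y": 0.03, "z": 0.02, "spin": 0, "gripper": 1}

```text
time_s: 2.1
ee_pos: [500.2, -288.2, 170.9]
tcp_rot: [3.14, -0.002, 1.677]
contact_force: [0.1, -0.9, -0.5]
finger_gap: 0.999
grip_force: 0.0
```

Request:
carry_out:
  deltas:
    - {"x": 0, "y": 0, "z": 0, "spin": 0, "gripper": 1}
    - {"x": 0, "y": 0, "z": 0, "spin": 0, "gripper": 1}

```text
time_s: 2.27
ee_pos: [497.5, -291.9, 170.6]
tcp_rot: [-3.14, -0.0, 1.678]
contact_force: [-0.2, -0.6, 0.4]
finger_gap: 0.999
grip_force: 0.0
```

```bash
python3 - <<'E'
from h import *
need(517,-262,44,1.676)
from workcell import imaging
for n in("top","scene"):
    S=imaging.snapshot(n);np.savez(n+"2.npz",**S)
s=load("scene2");crop(s,130,190,110,100,6,"pics/s2.png")
# predicted handle end centre points top z=76 for current estimate
c=np.array([517,-262.]);a=1.676;u=np.array([np.cos(a),np.sin(a)]);v=np.array([-u[1],u[0]])
P=[np.r_[c+i*22*u+j*9*v,76] for i in(1,-1) for j in(1,-1)]
print("scene",((proj(s,P)-[130,190])*6).round().tolist())
t=load("top1");print("topcrop",((proj(t,P)-[200,185])*4).round().tolist())
E
```

```text
t 2.27 pos [ 497.5 -291.9  170.6] rot [-3.1400e+00 -3.0000e-04  1.6779e+00] F [-0.2  -0.6   0.39] T [-0.028 -0.017  0.039] gap 0.999
total units x 0.1106 y 0.0902 z 0.5064 spin 0.0009
scene [[352.0, 263.0], [373.0, 288.0], [266.0, 312.0], [287.0, 337.0]]
topcrop [[671.0, 194.0], [670.0, 171.0], [729.0, 193.0], [728.0, 170.0]]
```

View pics/s2.png

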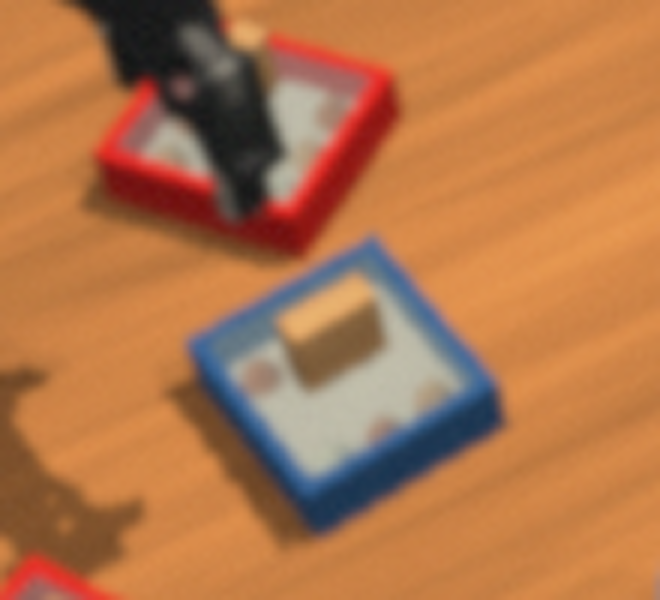

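The scene crop shows the blue case's handle top at crop corners (278,318), (300,345), (384,297) and (360,272). That is within 2 px of the prediction from the top view, so I'll go down onto it.

Request:
carry_out:
  deltas:
    - {"x": 0.055, "y": 0.047, "z": 0.05, "spin": 0, "gripper": 0.6}
    - {"x": 0.055, "y": 0.047, "z": 0.05, "spin": 0, "gripper": 0.6}
    - {"x": 0, "y": 0, "z": 0.1, "spin": 0, "gripper": 0.6}
    - {"x": 0, "y": 0, "z": 0.1, "spin": 0, "gripper": 0.6}
    - {"x": 0, "y": 0, "z": 0.08, "spin": 0, "gripper": 0.6}
    - {"x": 0, "y": 0, "z": 0.06, "spin": 0, "gripper": 0.6}
    - {"x": 0, "y": 0, "z": 0.04, "spin": 0, "gripper": 0.6}
    - {"x": 0, "y": 0, "z": 0.02, "spin": 0, "gripper": 0.6}
    - {"x": 0, "y": 0, "z": 0, "spin": 0, "gripper": 0.6}
    - {"x": 0, "y": 0, "z": 0, "spin": 0, "gripper": 0.6}

```text
time_s: 3.2
ee_pos: [518.5, -263.5, 47.0]
tcp_rot: [3.141, 0.001, 1.677]
contact_force: [1.1, 0.4, 0.7]
finger_gap: 0.8
grip_force: 0.0
```

```bash
python3 -c "
from h import *;need(517.5,-262,44,1.676)"
```

```text
t 3.2 pos [ 518.5 -263.5   47. ] rot [3.1408e+00 7.0000e-04 1.6766e+00] F [1.09 0.44 0.66] T [ 0.019 -0.007  0.006] gap 0.8
total units x 0.0063 y -0.0034 z 0.0120 spin 0.0003
```

Request:
carry_out:
  deltas:
    - {"x": 0.004, "y": 0, "z": 0.016, "spin": 0, "gripper": 0.6}
    - {"x": 0, "y": 0, "z": 0, "spin": 0, "gripper": -1}
    - {"x": 0, "y": 0, "z": 0, "spin": 0, "gripper": -1}
    - {"x": 0, "y": 0, "z": 0, "spin": 0, "gripper": -1}
    - {"x": 0, "y": 0, "z": 0, "spin": 0, "gripper": -1}
    - {"x": 0, "y": 0, "z": 0, "spin": 0, "gripper": -1}
    - {"x": 0, "y": 0, "z": 0, "spin": 0, "gripper": -1}
    - {"x": 0, "y": 0, "z": 0, "spin": 0, "gripper": -1}
    - {"x": 0, "y": 0, "z": 0, "spin": 0, "gripper": -1}
    - {"x": 0, "y": 0, "z": 0, "spin": 0, "gripper": -1}
  force: 50

```text
time_s: 4.03
ee_pos: [518.8, -261.6, 42.8]
tcp_rot: [3.141, 0.0, 1.678]
contact_force: [0.6, 1.9, 3.7]
finger_gap: 0.201
grip_force: 49.8
```

```bash
python3 - <<'E'
from h import *
# target: case at mouth, cradle coords x=-185 from O=(508.5,111) yaw 1.598
need(508.6+0.027*175,111-185,43,1.598)
from workcell import imaging
S=imaging.snapshot("top");np.savez("top3.npz",**S)
crop(S,200,180,200,95,4,"pics/t3.png")
E
```

```text
t 4.03 pos [ 518.8 -261.6   42.8] rot [3.1405e+00 4.0000e-04 1.6778e+00] F [0.62 1.88 3.74] T [ 0.181 -0.129  0.031] gap 0.201
total units x 0.7486 y 0.0585 z -0.0008 spin 0.0399
```

View pics/t3.png

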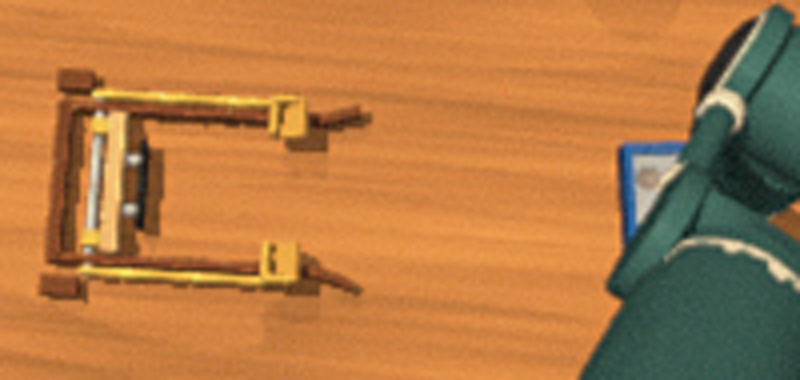

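The top view shows the gripper holding the case at about (366,231), with the case partly hidden by the arm. The cradle is unchanged. I'll slide to just in front of the mouth, turning to the cradle's yaw.

Request:
carry_out:
  deltas:
    - {"x": 0.03, "y": 0.003, "z": 0, "spin": 0.004, "gripper": -1}
    - {"x": 0.06, "y": 0.005, "z": 0, "spin": 0.004, "gripper": -1}
    - {"x": 0.08, "y": 0.005, "z": 0, "spin": 0.004, "gripper": -1}
    - {"x": 0.08, "y": 0.005, "z": 0, "spin": 0.004, "gripper": -1}
    - {"x": 0.08, "y": 0.005, "z": 0, "spin": 0.004, "gripper": -1}
    - {"x": 0.08, "y": 0.005, "z": 0, "spin": 0.004, "gripper": -1}
    - {"x": 0.08, "y": 0.005, "z": 0, "spin": 0.004, "gripper": -1}
    - {"x": 0.08, "y": 0.003, "z": 0, "spin": 0.004, "gripper": -1}
    - {"x": 0.08, "y": 0.003, "z": 0, "spin": 0.004, "gripper": -1}
    - {"x": 0.06, "y": 0.0, "z": 0, "spin": 0.004, "gripper": -1}
    - {"x": 0.03, "y": 0, "z": 0, "spin": 0, "gripper": -1}
    - {"x": 0, "y": 0, "z": 0, "spin": 0, "gripper": -1}

```text
time_s: 5.08
ee_pos: [515.5, -74.6, 42.8]
tcp_rot: [3.141, -0.001, 1.599]
contact_force: [-0.4, 4.2, 6.5]
finger_gap: 0.205
grip_force: 50.5
```

```bash
python3 - <<'E'
from h import *
need(508.6+0.027*175,111-185,43,1.598)
from workcell import imaging
c=[]
for n,(x,y,w,h) in(("top",(200,185,150,90)),("scene",(170,150,190,100))):
    S=imaging.snapshot(n);np.savez(n+"4.npz",**S)
    c.append(cv2.resize(S["pixels"][y:y+h,x:x+w,::-1],None,fx=(800/w if n=="scene" else 4),fy=(800/w if n=="scene" else 4),interpolation=cv2.INTER_CUBIC))
cv2.imwrite("pics/s4.png",cv2.resize(c[1],(800,421)));cv2.imwrite("pics/t4.png",c[0])
E
```

```text
t 5.08 pos [515.5 -74.6  42.8] rot [ 3.1412e+00 -8.0000e-04  1.5989e+00] F [-0.44  4.19  6.47] T [0.535 0.042 0.074] gap 0.205
total units x 0.0027 y -0.0088 z -0.0010 spin 0.0004
```

View pics/t4.png

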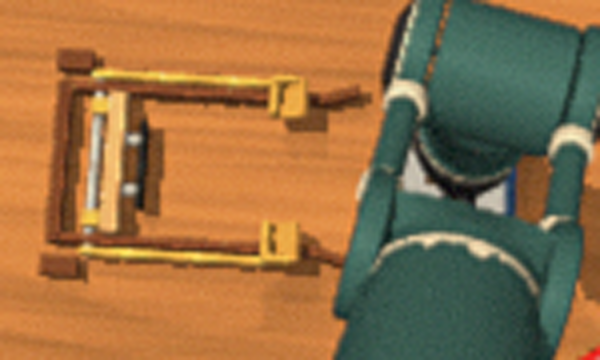

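The top view has the case mostly hidden under the wrist at about (320,235), just short of the flare tips at about (291,210). I'll check the scene view instead.

View pics/s4.png

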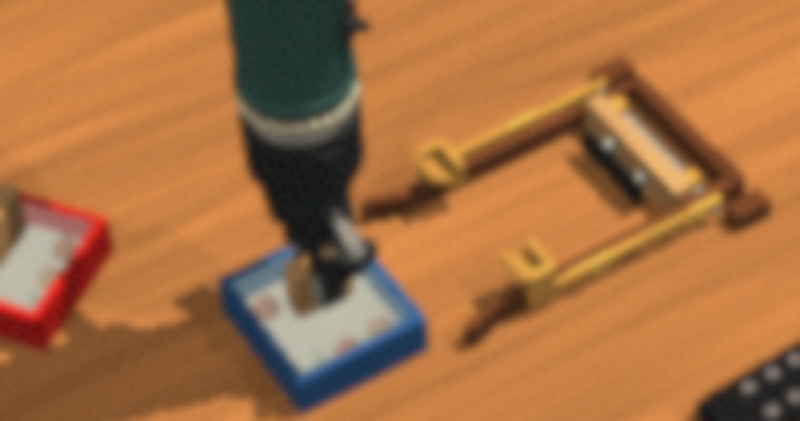

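```bash
python3 - <<'E'
from h import *
s=load("scene4")
f=lambda L:(np.array(L,float)/4.21+[170,150])
print("case side base z0",ray(s,f([[303,410],[427,345]]),0).round(1).tolist())
print("case top +x edge z34",ray(s,f([[301,380],[425,320]]),34).round(1).tolist())
print("rear top edge",ray(s,f([[222,285],[301,380]]),34).round(1).tolist())
print("tips z0",ray(s,f([[464,346],[364,217]]),0).round(1).tolist(),"z20 tip tops",ray(s,f([[478,318],[366,207]]),20).round(1).tolist())
print("teeth inner top corners z40",ray(s,f([[505,245],[418,153]]),40).round(1).tolist())
# predicted pixels for case from TCP
E
```

```text
case side base z0 [[570.0, -119.6], [567.3, -21.4]]
case top +x edge z34 [[571.6, -118.9], [572.2, -24.3]]
rear top edge [[470.6, -124.9], [571.6, -118.9]]
tips z0 [[581.8, -0.5], [441.4, 1.1]] z20 tip tops [[580.1, 12.3], [450.1, -0.9]]
teeth inner top corners z40 [[549.2, 53.8], [441.5, 48.3]]
```

The scene crop shows the nose corner at about (425,345) and the flare tips at about (464,346) and (364,217). The measured midline is x≈511.5 at y≈0, which matches the top view. I'll shift about 1.5 mm sideways and enter slowly.

Request:
carry_out:
  deltas:
    - {"x": 0.01, "y": -0.003, "z": -0.001, "spin": 0, "gripper": -1}
    - {"x": 0.02, "y": -0.003, "z": -0.001, "spin": 0, "gripper": -1}
    - {"x": 0.02, "y": 0, "z": 0, "spin": 0, "gripper": -1}
    - {"x": 0.02, "y": 0, "z": 0, "spin": 0, "gripper": -1}
    - {"x": 0.02, "y": 0, "z": 0, "spin": 0, "gripper": -1}
    - {"x": 0.02, "y": 0, "z": 0, "spin": 0, "gripper": -1}
    - {"x": 0.01, "y": 0, "z": 0, "spin": 0, "gripper": -1}

```text
time_s: 5.77
ee_pos: [513.1, -46.0, 42.8]
tcp_rot: [-3.141, 0.0, 1.598]
contact_force: [0.3, -6.2, 5.2]
finger_gap: 0.205
grip_force: 50.2
```

```bash
python3 -c "
from h import *;need(508.6+.027*115,-10,43,1.598)"
```

```text
t 5.77 pos [513.1 -46.   42.8] rot [-3.1414e+00  4.0000e-04  1.5981e+00] F [ 0.33 -6.21  5.25] T [-1.08  -0.121 -0.083] gap 0.205
total units x 0.1441 y -0.0015 z -0.0008 spin 0.0001
```

Request:
carry_out:
  deltas:
    - {"x": 0.01, "y": 0, "z": -0.003, "spin": 0, "gripper": -1}
    - {"x": 0.01, "y": 0, "z": 0, "spin": 0, "gripper": -1}
    - {"x": 0.01, "y": 0, "z": 0, "spin": 0, "gripper": -1}
    - {"x": 0.01, "y": 0, "z": 0, "spin": 0, "gripper": -1}
    - {"x": 0.01, "y": 0, "z": 0, "spin": 0, "gripper": -1}
    - {"x": 0.01, "y": 0, "z": 0, "spin": 0, "gripper": -1}

```text
time_s: 6.27
ee_pos: [512.0, -30.8, 42.9]
tcp_rot: [-3.14, -0.001, 1.598]
contact_force: [-0.7, -1.2, -4.2]
finger_gap: 0.201
grip_force: 49.0
```

Request:
carry_out:
  deltas:
    - {"x": 0.008, "y": 0, "z": 0, "spin": 0, "gripper": -1}
    - {"x": 0.008, "y": 0, "z": 0, "spin": 0, "gripper": -1}
    - {"x": 0.008, "y": 0, "z": 0, "spin": 0, "gripper": -1}

```text
time_s: 6.52
ee_pos: [511.9, -24.8, 43.0]
tcp_rot: [-3.14, -0.001, 1.598]
contact_force: [-0.3, 0.5, -4.0]
finger_gap: 0.205
grip_force: 48.9
```

```bash
python3 -c "
from h import *;need(508.6+.027*115,-10,43,1.598)"
```

```text
t 6.52 pos [511.9 -24.8  43. ] rot [-3.1402e+00 -6.0000e-04  1.5978e+00] F [-0.26  0.48 -4.01] T [-0.044  0.    -0.025] gap 0.205
total units x 0.0592 y 0.0007 z 0.0001 spin -0.0001
```

Request:
carry_out:
  deltas:
    - {"x": 0.008, "y": 0, "z": 0.002, "spin": 0, "gripper": -1}
    - {"x": 0.008, "y": 0, "z": 0, "spin": 0, "gripper": -1}
    - {"x": 0.008, "y": 0, "z": 0, "spin": 0, "gripper": -1}
    - {"x": 0.008, "y": 0, "z": 0, "spin": 0, "gripper": -1}

```text
time_s: 6.85
ee_pos: [512.2, -17.0, 42.9]
tcp_rot: [-3.141, -0.0, 1.598]
contact_force: [-0.1, 0.9, -4.4]
finger_gap: 0.203
grip_force: 48.9
```

Request:
carry_out:
  deltas:
    - {"x": 0.008, "y": 0, "z": 0, "spin": 0, "gripper": -1}
    - {"x": 0.008, "y": 0, "z": 0, "spin": 0, "gripper": -1}
    - {"x": 0.008, "y": 0, "z": 0, "spin": 0, "gripper": -1}
    - {"x": 0.008, "y": 0, "z": 0, "spin": 0, "gripper": -1}
    - {"x": 0.008, "y": 0, "z": 0, "spin": 0, "gripper": -1}

```text
time_s: 7.27
ee_pos: [512.1, -7.1, 43.0]
tcp_rot: [-3.142, -0.0, 1.598]
contact_force: [0.3, 0.6, -4.5]
finger_gap: 0.202
grip_force: 48.9
```

```bash
python3 -c "
from h import *;need(508.6-.027*9,114,43,1.598)"
```

```text
t 7.27 pos [512.1  -7.1  43. ] rot [-3.1416 -0.      1.5978] F [ 0.32  0.59 -4.47] T [-0.021 -0.035 -0.043] gap 0.202
total units x 0.4847 y -0.0020 z 0.0002 spin -0.0001
```

Request:
carry_out:
  deltas:
    - {"x": 0, "y": 0, "z": 0.001, "spin": 0, "gripper": -1}
    - {"x": 0, "y": 0, "z": 0, "spin": 0, "gripper": -1}

```text
time_s: 7.43
ee_pos: [512.2, -7.1, 42.8]
tcp_rot: [3.142, -0.0, 1.598]
contact_force: [0.1, 0.0, -4.2]
finger_gap: 0.206
grip_force: 48.9
```

Request:
carry_out:
  deltas:
    - {"x": 0, "y": 0, "z": 0.001, "spin": 0, "gripper": -1}
    - {"x": 0, "y": 0, "z": 0, "spin": 0, "gripper": -1}

```text
time_s: 7.6
ee_pos: [512.2, -7.2, 42.8]
tcp_rot: [3.141, -0.0, 1.598]
contact_force: [-1.0, 1.2, -1.0]
finger_gap: 0.202
grip_force: 49.3
```

Request:
carry_out:
  deltas:
    - {"x": 0, "y": 0, "z": 0.001, "spin": 0, "gripper": -1}
    - {"x": 0, "y": 0, "z": 0, "spin": 0, "gripper": -1}

```text
time_s: 7.77
ee_pos: [512.2, -7.2, 42.8]
tcp_rot: [3.142, -0.0, 1.598]
contact_force: [-3.2, 3.0, 2.5]
finger_gap: 0.203
grip_force: 49.9
```

Request:
carry_out:
  deltas:
    - {"x": 0.008, "y": 0, "z": -0.0005, "spin": 0, "gripper": -1}
    - {"x": 0.008, "y": 0, "z": 0, "spin": 0, "gripper": -1}
    - {"x": 0.008, "y": 0, "z": 0, "spin": 0, "gripper": -1}
    - {"x": 0.008, "y": 0, "z": 0, "spin": 0, "gripper": -1}

```text
time_s: 8.1
ee_pos: [512.7, 0.2, 42.8]
tcp_rot: [3.14, 0.001, 1.598]
contact_force: [-0.9, -8.0, 2.8]
finger_gap: 0.2
grip_force: 50.0
```

Request:
carry_out:
  deltas:
    - {"x": 0.008, "y": 0, "z": 0, "spin": 0, "gripper": -1}
    - {"x": 0.008, "y": 0, "z": 0, "spin": 0, "gripper": -1}
    - {"x": 0.008, "y": 0, "z": 0, "spin": 0, "gripper": -1}
    - {"x": 0.008, "y": 0, "z": 0, "spin": 0, "gripper": -1}

```text
time_s: 8.43
ee_pos: [512.5, 7.8, 42.9]
tcp_rot: [3.14, 0.002, 1.598]
contact_force: [0.5, -7.0, 0.8]
finger_gap: 0.202
grip_force: 49.7
```

Request:
carry_out:
  deltas:
    - {"x": 0.008, "y": 0, "z": 0, "spin": 0, "gripper": -1}
    - {"x": 0.008, "y": 0, "z": 0, "spin": 0, "gripper": -1}
    - {"x": 0.008, "y": 0, "z": 0, "spin": 0, "gripper": -1}
    - {"x": 0.008, "y": 0, "z": 0, "spin": 0, "gripper": -1}

```text
time_s: 8.77
ee_pos: [512.3, 15.7, 42.9]
tcp_rot: [3.14, 0.002, 1.598]
contact_force: [0.7, -5.8, 2.0]
finger_gap: 0.203
grip_force: 49.7
```

```bash
python3 -c "
from h import *;need(508.6-.027*9,114,43,1.598)"
```

```text
t 8.77 pos [512.3  15.7  42.9] rot [3.1402e+00 2.0000e-03 1.5984e+00] F [ 0.72 -5.85  1.97] T [-1.106  0.102 -0.067] gap 0.203
total units x 0.3934 y -0.0047 z -0.0004 spin 0.0002
```

Request:
carry_out:
  deltas:
    - {"x": 0.01, "y": -0.002, "z": 0, "spin": 0, "gripper": -1}
    - {"x": 0.01, "y": 0, "z": 0, "spin": 0, "gripper": -1}
    - {"x": 0.01, "y": 0, "z": 0, "spin": 0, "gripper": -1}
    - {"x": 0.01, "y": 0, "z": 0, "spin": 0, "gripper": -1}
    - {"x": 0.01, "y": 0, "z": 0, "spin": 0, "gripper": -1}
    - {"x": 0.01, "y": 0, "z": 0, "spin": 0, "gripper": -1}

```text
time_s: 9.27
ee_pos: [511.2, 31.3, 42.8]
tcp_rot: [3.14, 0.001, 1.598]
contact_force: [0.4, -5.6, 2.1]
finger_gap: 0.206
grip_force: 49.7
```

Request:
carry_out:
  deltas:
    - {"x": 0.01, "y": 0, "z": 0, "spin": 0, "gripper": -1}
    - {"x": 0.01, "y": 0, "z": 0, "spin": 0, "gripper": -1}
    - {"x": 0.01, "y": 0, "z": 0, "spin": 0, "gripper": -1}
    - {"x": 0.01, "y": 0, "z": 0, "spin": 0, "gripper": -1}
    - {"x": 0.01, "y": 0, "z": 0, "spin": 0, "gripper": -1}
    - {"x": 0.01, "y": 0, "z": 0, "spin": 0, "gripper": -1}

```text
time_s: 9.77
ee_pos: [510.7, 46.3, 42.8]
tcp_rot: [3.141, 0.001, 1.598]
contact_force: [1.5, -5.2, 2.2]
finger_gap: 0.205
grip_force: 49.7
```

```bash
python3 -c "
from h import *;need(508.6-.027*9,114,43,1.598)"
```

```text
t 9.77 pos [510.7  46.3  42.8] rot [3.1407e+00 1.1000e-03 1.5982e+00] F [ 1.47 -5.2   2.18] T [-0.751  0.094 -0.015] gap 0.205
total units x 0.2710 y -0.0020 z -0.0009 spin 0.0001
```

Request:
carry_out:
  deltas:
    - {"x": 0.01, "y": -0.001, "z": 0, "spin": 0, "gripper": -1}
    - {"x": 0.01, "y": 0, "z": 0, "spin": 0, "gripper": -1}
    - {"x": 0.01, "y": 0, "z": 0, "spin": 0, "gripper": -1}
    - {"x": 0.01, "y": 0, "z": 0, "spin": 0, "gripper": -1}
    - {"x": 0.01, "y": 0, "z": 0, "spin": 0, "gripper": -1}
    - {"x": 0.01, "y": 0, "z": 0, "spin": 0, "gripper": -1}
    - {"x": 0.01, "y": 0, "z": 0, "spin": 0, "gripper": -1}
    - {"x": 0.01, "y": 0, "z": 0, "spin": 0, "gripper": -1}

```text
time_s: 10.43
ee_pos: [509.9, 66.3, 42.8]
tcp_rot: [3.141, 0.001, 1.598]
contact_force: [0.7, -2.6, -1.0]
finger_gap: 0.203
grip_force: 49.3
```

Request:
carry_out:
  deltas:
    - {"x": 0.01, "y": 0, "z": 0, "spin": 0, "gripper": -1}
    - {"x": 0.01, "y": 0, "z": 0, "spin": 0, "gripper": -1}
    - {"x": 0.01, "y": 0, "z": 0, "spin": 0, "gripper": -1}
    - {"x": 0.01, "y": 0, "z": 0, "spin": 0, "gripper": -1}
    - {"x": 0.01, "y": 0, "z": 0, "spin": 0, "gripper": -1}
    - {"x": 0.01, "y": 0, "z": 0, "spin": 0, "gripper": -1}
    - {"x": 0.01, "y": 0, "z": 0, "spin": 0, "gripper": -1}

```text
time_s: 11.02
ee_pos: [509.4, 83.8, 42.8]
tcp_rot: [3.141, 0.001, 1.598]
contact_force: [0.7, -3.0, -1.6]
finger_gap: 0.203
grip_force: 49.1
```

Request:
carry_out:
  deltas:
    - {"x": 0.006, "y": 0, "z": 0, "spin": 0, "gripper": -1}
    - {"x": 0.006, "y": 0, "z": 0, "spin": 0, "gripper": -1}
    - {"x": 0.006, "y": 0, "z": 0, "spin": 0, "gripper": -1}
    - {"x": 0.006, "y": 0, "z": 0, "spin": 0, "gripper": -1}
    - {"x": 0.006, "y": 0, "z": 0, "spin": 0, "gripper": -1}
    - {"x": 0.006, "y": 0, "z": 0, "spin": 0, "gripper": -1}

```text
time_s: 11.52
ee_pos: [509.2, 92.8, 42.8]
tcp_rot: [3.141, 0.001, 1.598]
contact_force: [0.5, -8.2, 5.8]
finger_gap: 0.204
grip_force: 50.3
```

```bash
python3 -c "
from h import *;need(508.6-.027*9,114,43,1.598)"
```

```text
t 11.52 pos [509.2  92.8  42.8] rot [3.1407e+00 9.0000e-04 1.5982e+00] F [ 0.51 -8.18  5.82] T [-1.339 -0.068  0.061] gap 0.204
total units x 0.0849 y -0.0009 z -0.0008 spin 0.0001
```

Request:
carry_out:
  deltas:
    - {"x": 0.004, "y": 0, "z": -0.001, "spin": 0, "gripper": -1}
    - {"x": 0.004, "y": 0, "z": 0, "spin": 0, "gripper": -1}
    - {"x": 0.004, "y": 0, "z": 0, "spin": 0, "gripper": -1}
    - {"x": 0.004, "y": 0, "z": 0, "spin": 0, "gripper": -1}

```text
time_s: 11.85
ee_pos: [508.7, 96.9, 42.8]
tcp_rot: [3.141, 0.001, 1.598]
contact_force: [-0.2, -5.8, 2.4]
finger_gap: 0.201
grip_force: 49.8
```

Request:
carry_out:
  deltas:
    - {"x": 0.004, "y": 0, "z": 0, "spin": 0, "gripper": -1}
    - {"x": 0.004, "y": 0, "z": 0, "spin": 0, "gripper": -1}
    - {"x": 0.004, "y": 0, "z": 0, "spin": 0, "gripper": -1}
    - {"x": 0.004, "y": 0, "z": 0, "spin": 0, "gripper": -1}

```text
time_s: 12.18
ee_pos: [508.6, 100.9, 42.8]
tcp_rot: [3.141, 0.001, 1.598]
contact_force: [-0.5, -7.5, 3.6]
finger_gap: 0.206
grip_force: 49.8
```

Request:
carry_out:
  deltas:
    - {"x": 0.004, "y": 0, "z": 0, "spin": 0, "gripper": -1}
    - {"x": 0.004, "y": 0, "z": 0, "spin": 0, "gripper": -1}
    - {"x": 0.004, "y": 0, "z": 0, "spin": 0, "gripper": -1}
    - {"x": 0.004, "y": 0, "z": 0, "spin": 0, "gripper": -1}

```text
time_s: 12.52
ee_pos: [508.4, 104.9, 42.8]
tcp_rot: [3.141, 0.001, 1.598]
contact_force: [-0.3, -6.2, 2.7]
finger_gap: 0.206
grip_force: 49.8
```

Request:
carry_out:
  deltas:
    - {"x": 0.004, "y": 0, "z": 0, "spin": 0, "gripper": -1}
    - {"x": 0.004, "y": 0, "z": 0, "spin": 0, "gripper": -1}
    - {"x": 0.004, "y": 0, "z": 0, "spin": 0, "gripper": -1}
    - {"x": 0.004, "y": 0, "z": 0, "spin": 0, "gripper": -1}

```text
time_s: 12.85
ee_pos: [508.3, 108.9, 42.8]
tcp_rot: [3.141, 0.001, 1.598]
contact_force: [0.3, -6.0, 3.3]
finger_gap: 0.204
grip_force: 49.8
```

Request:
carry_out:
  deltas:
    - {"x": 0.004, "y": 0, "z": 0, "spin": 0, "gripper": -1}
    - {"x": 0.004, "y": 0, "z": 0, "spin": 0, "gripper": -1}

```text
time_s: 13.02
ee_pos: [508.3, 110.8, 42.8]
tcp_rot: [3.141, 0.001, 1.598]
contact_force: [0.7, -6.2, 2.5]
finger_gap: 0.207
grip_force: 49.8
```

Request:
carry_out:
  deltas:
    - {"x": 0.004, "y": 0, "z": 0, "spin": 0, "gripper": -1}
    - {"x": 0.004, "y": 0, "z": 0, "spin": 0, "gripper": -1}

```text
time_s: 13.18
ee_pos: [508.2, 112.8, 42.8]
tcp_rot: [3.142, 0.001, 1.598]
contact_force: [0.0, -6.5, 3.3]
finger_gap: 0.204
grip_force: 49.8
```

Request:
carry_out:
  deltas:
    - {"x": 0.004, "y": 0, "z": 0, "spin": 0, "gripper": -1}
    - {"x": 0.004, "y": 0, "z": 0, "spin": 0, "gripper": -1}

```text
time_s: 13.35
ee_pos: [508.1, 114.8, 42.8]
tcp_rot: [3.142, 0.001, 1.598]
contact_force: [-0.4, -4.8, 0.7]
finger_gap: 0.201
grip_force: 49.8
```

Request:
carry_out:
  deltas:
    - {"x": 0.004, "y": 0, "z": 0, "spin": 0, "gripper": -1}
    - {"x": 0.004, "y": 0, "z": 0, "spin": 0, "gripper": -1}

```text
time_s: 13.52
ee_pos: [508.1, 116.9, 42.8]
tcp_rot: [3.142, 0.001, 1.598]
contact_force: [1.1, -5.8, 3.8]
finger_gap: 0.203
grip_force: 49.8
```

Request:
carry_out:
  deltas:
    - {"x": 0.004, "y": 0, "z": 0, "spin": 0, "gripper": -1}
    - {"x": 0.004, "y": 0, "z": 0, "spin": 0, "gripper": -1}

```text
time_s: 13.68
ee_pos: [508.1, 118.0, 42.9]
tcp_rot: [-3.142, 0.002, 1.599]
contact_force: [-0.8, -10.5, 4.4]
finger_gap: 0.203
grip_force: 50.1
```

Request:
carry_out:
  deltas:
    - {"x": 0.004, "y": 0, "z": 0, "spin": 0, "gripper": -1}

```text
time_s: 13.77
ee_pos: [508.0, 118.7, 42.9]
tcp_rot: [-3.141, 0.003, 1.599]
contact_force: [-0.1, -11.8, 4.8]
finger_gap: 0.204
grip_force: 50.1
```

Request:
carry_out:
  deltas:
    - {"x": 0.004, "y": 0, "z": 0, "spin": 0, "gripper": -1}

```text
time_s: 13.85
ee_pos: [508.0, 119.4, 43.0]
tcp_rot: [-3.141, 0.003, 1.599]
contact_force: [-0.1, -12.8, 5.8]
finger_gap: 0.202
grip_force: 50.2
```

Request:
carry_out:
  deltas:
    - {"x": 0.004, "y": 0, "z": -0.001, "spin": 0, "gripper": -1}

```text
time_s: 13.93
ee_pos: [507.9, 120.2, 43.0]
tcp_rot: [-3.141, 0.003, 1.599]
contact_force: [1.4, -11.9, 2.0]
finger_gap: 0.202
grip_force: 49.9
```

Request:
carry_out:
  deltas:
    - {"x": 0.004, "y": 0, "z": 0, "spin": 0, "gripper": -1}

```text
time_s: 14.02
ee_pos: [508.0, 121.0, 43.1]
tcp_rot: [-3.141, 0.004, 1.599]
contact_force: [0.4, -13.9, 3.4]
finger_gap: 0.199
grip_force: 50.0
```

```bash
python3 - <<'E'
from h import *
need(508,121,43,1.598)
from workcell import imaging
S=imaging.snapshot("scene");np.savez("scene5.npz",**S);crop(S,240,140,125,100,6,"pics/s5.png")
E
```

```text
t 14.02 pos [508.  121.   43.1] rot [-3.1414  0.0039  1.599 ] F [  0.44 -13.93   3.42] T [-2.297 -0.163 -0.057] gap 0.199
total units x 0.0002 y 0.0001 z 0.0003 spin 0.0005
```

View pics/s5.png

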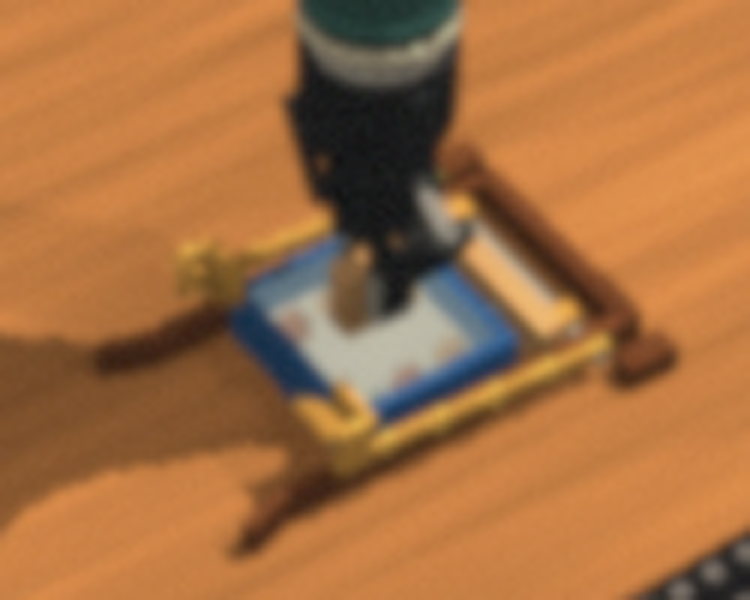

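The scene crop shows the case in the cradle. The near tooth is at about (335,425), roughly 18 crop px higher than at rest, so the catch is still on the lid. I'll press a little more and track the tooth numerically.

```bash
cat >> h.py <<'E'
def tooth(ref,S):
    """vertical pixel shift of near brass tooth vs first image (template of brass arm tooth)"""
    T=ref["pixels"][205:222,289:303]; R=S["pixels"][195:232,283:309]
    r=cv2.matchTemplate(R,T,cv2.TM_CCOEFF_NORMED); _,v,_,p=cv2.minMaxLoc(r); return (p[0]+283-289,p[1]+195-205,round(v,2))
E
python3 - <<'E'
from h import *
print(tooth(load("scene1"),load("scene5")),tooth(load("scene1"),load("scene4")))
E
```

```text
(1, 0, 0.6) (0, 0, 1.0)
```

Request:
carry_out:
  deltas:
    - {"x": 0.004, "y": 0, "z": 0, "spin": 0, "gripper": -1}

```text
time_s: 14.15
ee_pos: [507.9, 121.6, 43.1]
tcp_rot: [-3.141, 0.004, 1.599]
contact_force: [0.3, -16.2, 4.1]
finger_gap: 0.201
grip_force: 50.2
```

```bash
python3 - <<'E'
from h import *
from workcell import imaging
print(tooth(load("scene1"),imaging.snapshot("scene")))
E
```

```text
(1, 0, 0.6)
```

Request:
carry_out:
  deltas:
    - {"x": 0.004, "y": 0, "z": 0, "spin": 0, "gripper": -1}

```text
time_s: 14.28
ee_pos: [507.9, 122.3, 43.1]
tcp_rot: [-3.141, 0.005, 1.599]
contact_force: [0.1, -15.5, 5.9]
finger_gap: 0.203
grip_force: 50.4
```

```bash
python3 - <<'E'
from h import *
from workcell import imaging
print(tooth(load("scene1"),imaging.snapshot("scene")))
E
```

```text
(0, 1, 0.6)
```

I've used all 10 pictures, so from here I'll track the catch with brass-mask numbers.

```bash
cat >> h.py <<'E'
def brass(S):
    """brass mask stats: near tooth, far tooth, arms (centroid, row 3/97 %)"""
    hsv=cv2.cvtColor(S["pixels"],cv2.COLOR_RGB2HSV); m=cv2.inRange(hsv,(18,120,90),(32,255,255))
    o=[]
    for x0,x1,y0,y1 in((286,304,196,226),(266,284,172,200),(304,318,190,215),(318,332,185,210)):
        v,u=np.nonzero(m[y0:y1,x0:x1]); 
        o.append((len(u),round(u.mean()+x0,1),round(v.mean()+y0,1),*np.percentile(v+y0,[3,97]).round(1)) if len(u) else None)
    return o
E
python3 - <<'E'
from h import *
from workcell import imaging
S=imaging.snapshot("scene");np.savez("scene6.npz",**S)
for n in("scene1","scene4","scene5","scene6"): print(n,brass(load(n)))
need(508,121,43,1.598)
E
```

```text
scene1 [(28, np.float64(297.8), np.float64(214.2), np.float64(212.0), np.float64(217.2)), (3, np.float64(274.0), np.float64(187.3), np.float64(186.1), np.float64(188.9)), (37, np.float64(311.4), np.float64(211.6), np.float64(209.0), np.float64(214.0)), (19, np.float64(324.5), np.float64(205.2), np.float64(201.5), np.float64(209.0))]
scene4 [(32, np.float64(297.6), np.float64(214.3), np.float64(211.9), np.float64(218.1)), (8, np.float64(274.9), np.float64(187.1), np.float64(185.2), np.float64(191.2)), (37, np.float64(311.1), np.float64(211.8), np.float64(209.0), np.float64(214.0)), (12, np.float64(325.8), np.float64(204.6), np.float64(202.0), np.float64(208.7))]
scene5 [(41, np.float64(299.2), np.float64(211.1), np.float64(208.0), np.float64(214.8)), (23, np.float64(275.7), np.float64(184.0), np.float64(181.0), np.float64(187.3)), (29, np.float64(310.0), np.float64(210.5), np.float64(207.0), np.float64(214.0)), (35, np.float64(325.3), np.float64(203.8), np.float64(200.0), np.float64(207.0))]
scene6 [(55, np.float64(297.9), np.float64(215.7), np.float64(211.6), np.float64(221.0)), (15, np.float64(273.3), np.float64(187.0), np.float64(185.0), np.float64(190.6)), (26, np.float64(309.6), np.float64(212.5), np.float64(209.8), np.float64(214.0)), (14, np.float64(324.0), np.float64(204.6), np.float64(195.9), np.float64(208.6))]
t 14.38 pos [507.9 122.5  43.1] rot [-3.1413  0.0045  1.5992] F [ 1.00e-02 -1.43e+01  4.46e+00] T [-2.471 -0.142 -0.102] gap 0.202
total units x -0.0062 y 0.0002 z 0.0005 spin 0.0006
```

The numbers show the catch has dropped. The near tooth went from row 211.1 to 215.7 (at rest 214.2) and the far tooth from 184.0 to 187.0 (at rest 187.2). I'll ease the load, open partway and lift away.

Request:
carry_out:
  deltas:
    - {"x": -0.003, "y": 0, "z": 0, "spin": 0, "gripper": -1}
    - {"x": -0.003, "y": 0, "z": 0, "spin": 0, "gripper": -1}
    - {"x": 0, "y": 0, "z": 0, "spin": 0, "gripper": -1}

```text
time_s: 14.63
ee_pos: [507.9, 122.2, 42.9]
tcp_rot: [-3.142, 0.002, 1.598]
contact_force: [1.0, -9.6, 2.5]
finger_gap: 0.203
grip_force: 49.8
```

Request:
carry_out:
  deltas:
    - {"x": 0, "y": 0, "z": 0, "spin": 0, "gripper": 0}
    - {"x": 0, "y": 0, "z": 0, "spin": 0, "gripper": 0}
    - {"x": 0, "y": 0, "z": 0, "spin": 0, "gripper": 0}
    - {"x": 0, "y": 0, "z": 0, "spin": 0, "gripper": 0}
    - {"x": 0, "y": 0, "z": 0, "spin": 0, "gripper": 0}
    - {"x": 0, "y": 0, "z": 0, "spin": 0, "gripper": 0}

```text
time_s: 15.13
ee_pos: [507.7, 123.9, 42.8]
tcp_rot: [-3.141, -0.0, 1.598]
contact_force: [-0.3, 0.3, 0.4]
finger_gap: 0.502
grip_force: 0.0
```

Request:
carry_out:
  deltas:
    - {"x": 0, "y": 0, "z": -0.02, "spin": 0, "gripper": 0}
    - {"x": 0, "y": 0, "z": -0.04, "spin": 0, "gripper": 0}
    - {"x": 0, "y": 0, "z": -0.06, "spin": 0, "gripper": 0}
    - {"x": 0, "y": 0, "z": -0.08, "spin": 0, "gripper": 0}
    - {"x": 0, "y": 0, "z": -0.08, "spin": 0, "gripper": 0}
    - {"x": 0, "y": 0, "z": -0.08, "spin": 0, "gripper": 0}
    - {"x": 0, "y": 0, "z": -0.08, "spin": 0, "gripper": 0}
    - {"x": 0, "y": 0, "z": 0, "spin": 0, "gripper": 0}

```text
time_s: 15.8
ee_pos: [511.4, 124.3, 158.8]
tcp_rot: [3.132, -0.002, 1.598]
contact_force: [0.4, -0.7, -0.8]
finger_gap: 0.499
grip_force: 0.0
```

Request:
carry_out:
  deltas:
    - {"x": -0.14, "y": 0, "z": 0, "spin": 0, "gripper": 0}
    - {"x": -0.14, "y": 0, "z": 0, "spin": 0, "gripper": 0}
    - {"x": -0.14, "y": 0, "z": 0, "spin": 0, "gripper": 0}
    - {"x": -0.14, "y": 0, "z": 0, "spin": 0, "gripper": 0}
    - {"x": -0.14, "y": 0, "z": 0, "spin": 0, "gripper": 0}
    - {"x": -0.1, "y": 0, "z": 0, "spin": 0, "gripper": 0}
    - {"x": 0, "y": 0, "z": 0, "spin": 0, "gripper": 0}
    - {"x": 0, "y": 0, "z": 0, "spin": 0, "gripper": 0}

```text
time_s: 16.47
ee_pos: [513.1, -77.4, 152.9]
tcp_rot: [-3.142, -0.0, 1.595]
contact_force: [-0.1, 0.0, -0.4]
finger_gap: 0.497
grip_force: 0.0
```

```bash
python3 - <<'E'
from h import *
from workcell import imaging
for n in("scene","top"):
    S=imaging.snapshot(n);np.savez(n+"7.npz",**S)
print(brass(load("scene1")));print(brass(load("scene7")))
need(508,121,43,1.598)
t=load("top7");t1=load("top1")
hsv=cv2.cvtColor(t["pixels"],cv2.COLOR_RGB2HSV);m=cv2.inRange(hsv,(100,110,50),(125,255,255));m[:195]=0;m[265:]=0;m[:,:200]=0;m[:,300:]=0
v,u=np.nonzero(m); b=np.c_[[u.min(),u.max()],[v.min(),v.max()]]; print("case blue",len(u),b.tolist(),ray(t,[[u.min(),229],[u.max(),229]],34).round(1).tolist(),ray(t,[[250,v.min()],[250,v.max()]],34).round(1).tolist())
for nm,(x,y,w,h) in dict(mug=(325,135,45,45),remote=(205,145,70,30),phone=(105,150,75,65)).items():
    print(nm,np.abs(t["pixels"][y:y+h,x:x+w].astype(int)-t1["pixels"][y:y+h,x:x+w]).mean().round(1))
# brass change in top view
for n in(t1,t):
    h=cv2.cvtColor(n["pixels"],cv2.COLOR_RGB2HSV);m=cv2.inRange(h,(18,120,90),(32,255,255))
    for y0,y1 in((198,218),(238,256)):
        v,u=np.nonzero(m[y0:y1,264:280]);print(len(u),(u.mean()+264).round(1),(v.mean()+y0).round(1))
E
```

```text
[(28, np.float64(297.8), np.float64(214.2), np.float64(212.0), np.float64(217.2)), (3, np.float64(274.0), np.float64(187.3), np.float64(186.1), np.float64(188.9)), (37, np.float64(311.4), np.float64(211.6), np.float64(209.0), np.float64(214.0)), (19, np.float64(324.5), np.float64(205.2), np.float64(201.5), np.float64(209.0))]
[(29, np.float64(297.6), np.float64(214.3), np.float64(212.0), np.float64(217.2)), (5, np.float64(272.6), np.float64(186.0), np.float64(185.0), np.float64(187.0)), (37, np.float64(311.2), np.float64(211.8), np.float64(209.0), np.float64(214.0)), (17, np.float64(324.4), np.float64(205.2), np.float64(201.5), np.float64(209.0))]
t 16.57 pos [513.  -75.8 152.8] rot [-3.1413e+00 -7.0000e-04  1.5975e+00] F [ 0.28 -1.12 -0.02] T [0.    0.047 0.043] gap 0.504
total units x 0.7874 y 0.0010 z 0.4390 spin -0.0003
case blue 261 [[234, 209], [266, 244]] [[493.9, 168.5], [502.0, 68.8]] [[561.6, 124.5], [451.0, 114.3]]
mug 9.3
remote 6.4
phone 7.5
64 270.3 208.1
57 268.0 246.5
67 270.6 208.0
70 268.6 245.9
```

```bash
python3 -c "
from workcell import finish_job;print(finish_job())"
```

```text
the job is handed in; nothing more can be done
None
```

The blue case is in the cradle with the catch measured back at its resting position behind it, the gripper has let go and moved clear, and the job is handed in; no verdict came back. Camera checks had to be numeric after the tenth picture, and nothing was moved near the mug, remote or phone.

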